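Make up two salt-and-pepper trays

TASK

Make up the two round table trays: each tray gets one white-bodied salt mill standing upright in the middle of its white disc and one black-bodied pepper mill standing upright in the middle of its black disc. Knock no mill over on the way, and leave the garlic bulb and the brown coffee capsule where they are.

Things in the scene. Friction and masses are not known exactly. Their poses are not given: they have to be found in the camera images.
- salt_mill_1: Salt mill, white body with light grey head. Mill 52 mm in diameter, 144 mm tall; the body (0 to 98 mm up, 52 mm thick) and the head (98 to 144 mm up, 48 mm thick, does not turn) are round, so grip it from above at any yaw. Origin at the centre of its underside, z up. The two mills of this kind are alike and interchangeable.
- salt_mill_2: Salt mill, white body with light grey head. Mill 52 mm in diameter, 144 mm tall; the body (0 to 98 mm up, 52 mm thick) and the head (98 to 144 mm up, 48 mm thick, does not turn) are round, so grip it from above at any yaw. Origin at the centre of its underside, z up. The two mills of this kind are alike and interchangeable.
- pepper_mill_1: Pepper mill, black body with light grey head. Mill 52 mm in diameter, 144 mm tall; the body (0 to 98 mm up, 52 mm thick) and the head (98 to 144 mm up, 48 mm thick, does not turn) are round, so grip it from above at any yaw. Origin at the centre of its underside, z up. The two mills of this kind are alike and interchangeable.
- pepper_mill_2: Pepper mill, black body with light grey head. Mill 52 mm in diameter, 144 mm tall; the body (0 to 98 mm up, 52 mm thick) and the head (98 to 144 mm up, 48 mm thick, does not turn) are round, so grip it from above at any yaw. Origin at the centre of its underside, z up. The two mills of this kind are alike and interchangeable.
- wood_tray: Round brown wooden serving tray fixed to the worktop, 178 mm across, floor 8 mm above the worktop, rim 13 mm high and 4 mm thick. Two inlaid discs of 64 mm diameter lie on its floor: the white disc's centre is at y = +42 mm, the black disc's at y = -42 mm of the tray's own frame (x = 0). Origin at the centre of its underside, z up. It may be turned any way round.
- blue_tray: Round blue serving tray fixed to the worktop, 178 mm across, floor 8 mm above the worktop, rim 13 mm high and 4 mm thick. Two inlaid discs of 64 mm diameter lie on its floor: the white disc's centre is at y = +42 mm, the black disc's at y = -42 mm of the tray's own frame (x = 0). Origin at the centre of its underside, z up. It may be turned any way round.
- garlic: Pale garlic bulb, 60 mm across, 58 mm tall, standing in front of the gap between the trays. Bystander, loose. Origin near the centre of its underside.
- brown_capsule: Brown coffee capsule, 54 mm across, 31 mm tall, rim down, between the trays. Bystander, loose. Origin near the centre of its underside.

How it is judged:
By the outcome, as a careful person would: the job done as asked, in the order asked, and still so for the second after the job is handed in, with the robot touching nothing.
It also fails if it takes over 96 s, if anything falls off the work surface, if the arm or the gripper's body presses on something with over 40 N, if the wrist force passes 120 N, or if a joint passes its speed limit or range.

ROBOT

A 6-joint arm with a two-finger parallel gripper is mounted at the origin on a cart in front of the work surface, level with it; the furniture and walls round the work are solid. World frame = base frame: x ahead of the robot, y to its left, z up, the work surface at z = 0. Lengths are in mm, angles in rad, forces in N, time in s.
With the tool pointing down it reaches from about 350 to 975 mm from the base axis. Payload 7.1 kg.
Tool frame: the origin (TCP) lies midway between the tips of the shut fingers; the grasp point (between the pads) lies ctrl.grip_point_offset behind it (ctrl.grip_point_offset is the distance from the TCP to the grasp point, in mm); z points along the fingers, y is the line along which they close (so a half turn about z gives the same grasp; the last joint's range is limited). The gripper opens to 88 mm and grips with 3 to 60 N. Pads are 20 mm wide; open, the fingers measure 115 mm over their backs; the gripper's body (75 mm by 178 mm) begins 61 mm behind the grasp point.
Start: joints at [-1.203, 0.423, 1.63, -0, 1.089, -0.019], TCP at [235.783, -578.802, 222.675] pointing down, gripper open.
Joint ranges: [-3, 3], [-0.9, 2.11], [0.09, 2.58], [-1.31, 4.45], [0.11, 2.69], [-2.54, 2.54]. Speed limits (rad/s): [2.39, 2.39, 3.01, 3.14, 3.14, 3.14].

INTERFACE

Orientations are given as a rotation vector (axis times angle).
In Python, from workcell import ctrl gives the robot as it stands.
- The arm moves only by the tool apply_moves, never from a script. Its argument "targets" is a list of rows, each an object of numbers: "tx", "ty", "tz": the shift along the world's x, y, z in m; "spin": the turn about the world's z in degrees. In form: [{"tx": .., "ty": .., "tz": .., "spin": ..}, ...]. A call has exactly 8 rows; each row is the pose to reach, as a shift and turn from the pose commanded when the call began; what a row does not reach only later rows make up. A row lasts 1/10 s, in which the tool goes at most 50 mm and 8.59 degrees, less where a joint would pass 70% of its speed; a pose out of reach is approached as far as the arm can. A call with a gripper value outside its range is refused whole. "gripper" is the closure, from -1 (fully open) to 1 (shut), set as the call begins (left out, the last holds). The fingers move at their own pace and stop on an object; the grip force is fixed at half the most. Time passes only in rows, so rows that repeat a pose let the fingers close, or fill a call up. It gives the time, the measured TCP pose, the force, the opening and the grip force at its end, in the units of the state.
- ctrl.get_obs(): the state, without advancing time (a new reading comes with each control period).
- ctrl.get_image(name): name is "scene" or "top" or "wrist"; returns the picture (400x640x3 uint8, red, green, blue); there is no depth.
- ctrl.get_calibration(name): a dict with "fov_y" (degrees; the focal length in pixels is half the picture's height over the tangent of half this angle, whatever the lens; pixels are square), "cx", "cy" (the principal point, pixels), "rvec" (rotation vector, rad) and "tvec" (3), from world to camera coordinates, as OpenCV has them. Camera axes: x right, y down, z forward; pixel columns grow to the right and rows downward; lengths in mm; the calibration is good to about 2 mm. A picture is of the moment at which its call begins: read the wrist's pose just before it. get_calibration takes no time and is no camera call; for the wrist camera it gives the pose at the moment of the call.
- ctrl.close_job(): hands the job in; it is judged then, once.
Trained networks look in the newest picture that a camera, given by its name, has taken for a name from the list of things; names that differ only in an ending like _2 or _b are one class to them, and where a whole thing is asked for, a point or a joint stands for the part that bears it (a point fixed in the world has none). Each returns a list of dicts, best first, with "score" (0 to 1); they miss things now and then, are a little off and sometimes report something else, mostly with a low value. They report only what shows in the picture. A call takes as long as a camera call.
- ctrl.outline_of(name, camera): "pixels" (400x640 bool, what is visible of it) and "box" ([left, top, right, bottom] in pixels, round what is visible of it).
- ctrl.pinpoint(name, camera): "uv" ([column, row] in pixels: a listed point, or the origin of a listed thing).
The state is a dict: "t": time; "qpos": joint angles; "qvel": joint speeds; "joint_torque": joint torques, N m; "ee_pos": TCP position; "orientation": TCP orientation; "ft_force": force on the tool from outside, world axes, zero at the start; "moment": the same for the moment, N m; "width": finger opening in mm; "grasp_force": force on a finger pad.
Only numpy, scipy, OpenCV 4.12 (cv2) and the standard library are available. Lean on these libraries where they do the work, as an engineer would, in place of code of your own. Each camera call takes 0.05 s, during which the arm holds its last target. There are 200 camera calls.

## Working session

There is one attempt and no reset: what is moved stays moved. The work goes in short steps, Python scripts to look and compute and a tool call to move; the robot and the scene stay as the last step left them, time stands still between calls to the robot, and variables do not carry over. Pictures are saved under pics/ and viewed, at most 14 in all, crops included, and the job is handed in when it is done.

Besides the shell and the picture viewer there is one more tool, called after ">>>" by a JSON object that holds its "name" and its "arguments". apply_moves: Moves the arm, as the interface text tells. Its arguments: {"type":"object","properties":{"targets":{"type":"array"},"gripper":{"type":"number"}},"required":["targets"]}

```bash
mkdir -p pics; cat > h.py <<'E'
import numpy as np, cv2
from workcell import ctrl
def cam(n):
    c=ctrl.get_calibration(n); f=200/np.tan(np.radians(c["fov_y"])/2)
    return np.array([[f,0,c["cx"]],[0,f,c["cy"]],[0,0,1.]]),cv2.Rodrigues(np.array(c["rvec"],float))[0],np.array(c["tvec"],float).ravel(),c
def toW(uv,z,n):
    K,R,t,_=cam(n); d=R.T@np.linalg.inv(K)@np.array([uv[0],uv[1],1.]); o=-R.T@t
    return (o+d*(z-o[2])/d[2])[:2]
def toP(p,n):
    K,R,t,_=cam(n); q=K@(R@np.array(p,float)+t); return q[:2]/q[2]
E
python3 - <<'E'
from h import *
for n in ["scene","top"]:
    im=ctrl.get_image(n); cv2.imwrite(f"pics/{n}0.png",im[:,:,::-1])
    c=cam(n)[3]; print(n,{k:np.round(v,3).tolist() if not isinstance(v,str) else v for k,v in c.items()})
    for o in ["salt_mill_1","pepper_mill_1","wood_tray","blue_tray","garlic","brown_capsule"]:
        for r in ctrl.pinpoint(o,n): print(o,np.round(r["uv"],1),round(r["score"],2),np.round(toW(r["uv"],0,n),1))
o=ctrl.get_obs(); print(o["t"],o["orientation"],o["width"],ctrl.grip_point_offset)
E
```

```text
scene {'fov_y': 44.368, 'cx': 322.774, 'cy': 204.273, 'rvec': [2.572, -0.525, 0.152], 'tvec': [-476.486, 201.788, 788.387]}
salt_mill_1 [260. 209.] 0.96 [420.2  64.5]
salt_mill_1 [292.5 246.1] 0.9 [447.8 -28.9]
pepper_mill_1 [321.7 334.5] 0.91 [ 433.8 -193. ]
pepper_mill_1 [242.1 159. ] 0.74 [425.7 184.3]
wood_tray [395.8 261.7] 0.98 [ 602.2 -126.8]
garlic [316.3 213. ] 0.92 [512.5  16.3]
brown_capsule [362.3 200.4] 0.67 [601.9   7.7]
top {'fov_y': 46.947, 'cx': 309.466, 'cy': 200.427, 'rvec': [1.97, -1.957, 0.448], 'tvec': [26.495, 496.534, 661.984]}
salt_mill_1 [287.6 258.8] 0.85 [432.5  70.5]
salt_mill_1 [344.5 249.1] 0.68 [452.2 -35.4]
pepper_mill_1 [219.8 262.9] 0.76 [423.9 195.7]
pepper_mill_1 [428.9 255.9] 0.73 [ 439.7 -191.5]
pepper_mill_1 [247.5 182.5] 0.69 [592.9 155.8]
wood_tray [383.7 177.2] 0.93 [ 606.2 -118.3]
blue_tray [250.4 183.3] 0.71 [591.1 149.9]
garlic [316.6 223.9] 0.91 [503.2  16.9]
garlic [347.9 250.6] 0.45 [449.2 -41.6]
brown_capsule [318.1 181.5] 0.78 [595.8  14. ]
0.7 [3.08301453e+00 6.03702596e-01 9.42776537e-06] 88.1491951946009 18.700000000000003
```

View pics/top0.png

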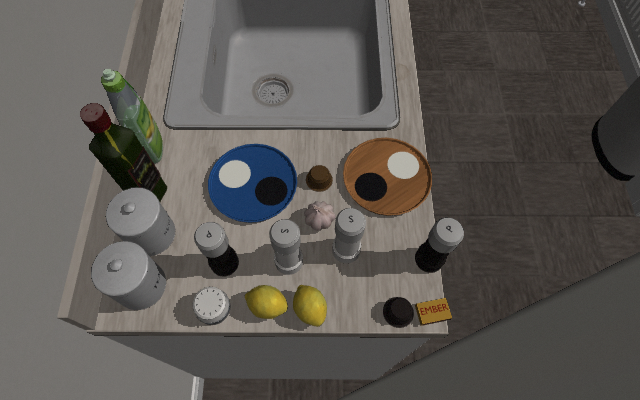

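View pics/scene0.png

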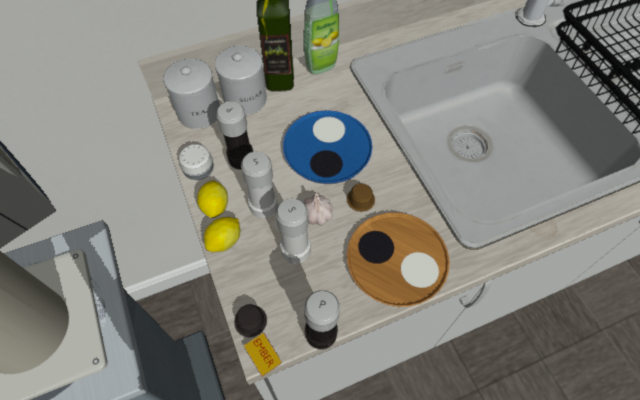

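```bash
cat >> h.py <<'E'
from scipy.optimize import minimize
a=np.linspace(0,2*np.pi,40)
def sil(x,y,n,z0=0):
    P=[]
    for r,z in [(26,0),(26,98),(24,98),(24,144)]: P+= [[x+r*np.cos(q),y+r*np.sin(q),z0+z] for q in a]
    K,R,t,c=cam(n); q=(np.array(P)@R.T+t)@K.T; q=q[:,:2]/q[:,2:]
    m=np.zeros((400,640),np.uint8); cv2.fillConvexPoly(m,cv2.convexHull(np.round(q*16).astype(np.int32).reshape(-1,1,2)),1,cv2.LINE_8,4); return m>0
def iou(p,n,m,z0=0):
    s=sil(*p,n,z0); return (s&m).sum()/(s|m).sum()
def fit(p0,n,m,z0=0):
    r=minimize(lambda p:-iou(p,n,m,z0),p0,method="Nelder-Mead",options=dict(initial_simplex=[p0,np.add(p0,[12,0]),np.add(p0,[0,12])],xatol=.2))
    return r.x,-r.fun
def mills(seeds=None,n="top",z0=0):
    out=[]
    for o in ["salt_mill_1","pepper_mill_1"]:
        for r in ctrl.outline_of(o,n):
            m=np.array(r["pixels"]); v,u=np.nonzero(m)
            if m.sum()<80: continue
            p,s=fit(toW([u.mean(),v.mean()],72+z0,n),n,m,z0); out.append((o[:4],p,s)); print(n,o[:4],np.round(p,1),"iou",round(s,2),"score",round(r["score"],2))
    return out
def discs(n):
    im=ctrl.get_image(n)
    g=cv2.cvtColor(im,cv2.COLOR_RGB2GRAY).astype(int); hs=cv2.cvtColor(im,cv2.COLOR_RGB2HSV)
    for o,c in [("wood_tray",(604,-122)),("blue_tray",(592,150))]:
        Q=[toP([c[0]+95*np.cos(q),c[1]+95*np.sin(q),8],n) for q in a]
        T=np.zeros((400,640),np.uint8); cv2.fillConvexPoly(T,np.round(Q).astype(np.int32),1)
        for nm,b in [("white",(g>150)&(hs[...,1]<70)),("black",hs[...,2]<55)]:
            k,l,st,ce=cv2.connectedComponentsWithStats((b&(T>0)).astype(np.uint8))
            i=1+np.argmax(st[1:,4]); print(n,o,nm,ce[i].round(1),st[i,4],toW(ce[i],8,n).round(1))
E
python3 - <<'E'
from h import *
for n in ["top","scene"]: discs(n); mills(n=n)
E
```

```text
top wood_tray white [402.9 164.8] 656 [ 630.6 -157.5]
top wood_tray black [370.5 186.5] 715 [580.6 -89.5]
top blue_tray white [234.2 173.7] 660 [608.7 182.6]
top blue_tray black [270.7 190.6] 719 [570.6 107.4]
top salt [427.9  68.8] iou 0.92 score 0.74
top salt [447.2 -35.9] iou 0.86 score 0.72
top pepp [424.  187.4] iou 0.9 score 0.81
top pepp [ 431.2 -188.7] iou 0.89 score 0.58
scene wood_tray white [419.5 269.5] 1055 [ 630.2 -158.2]
scene wood_tray black [375.7 246.7] 860 [580.3 -90.5]
scene blue_tray white [328.5 129.2] 631 [608.3 180.8]
scene blue_tray black [326.  163.4] 642 [570.4 105.8]
scene salt [447.9 -40.8] iou 0.91 score 0.79
scene salt [428.2  66.1] iou 0.83 score 0.72
scene pepp [423.9 184.1] iou 0.78 score 0.76
scene pepp [ 432.6 -193.3] iou 0.89 score 0.71
```

>>> {"name": "apply_moves", "arguments": {"targets": [{"tx":0.015,"ty":0.035,"tz":0,"spin":-7},{"tx":0.03,"ty":0.075,"tz":0,"spin":-15},{"tx":0.045,"ty":0.115,"tz":0,"spin":-23},{"tx":0.06,"ty":0.155,"tz":0,"spin":-31},{"tx":0.075,"ty":0.195,"tz":0,"spin":-39},{"tx":0.09,"ty":0.235,"tz":0,"spin":-47},{"tx":0.105,"ty":0.27,"tz":0,"spin":-55},{"tx":0.12,"ty":0.31,"tz":0,"spin":-62}], "gripper": -1}}

```text
t: 1.8
ee_pos: [356.4, -267.7, 223.0]
orientation: [2.95, -1.079, 0.002]
ft_force: [1.9, -0.3, -0.3]
width: 87.8
grasp_force: 0.0
```

>>> {"name": "apply_moves", "arguments": {"targets": [{"tx":0.015,"ty":0.04,"tz":0,"spin":-5},{"tx":0.03,"ty":0.08,"tz":0,"spin":-10},{"tx":0.048,"ty":0.12,"tz":0,"spin":-14},{"tx":0.064,"ty":0.16,"tz":0,"spin":-14},{"tx":0.08,"ty":0.2,"tz":0,"spin":-14},{"tx":0.0915,"ty":0.23,"tz":0,"spin":-14},{"tx":0.0915,"ty":0.23,"tz":0,"spin":-14},{"tx":0.0915,"ty":0.23,"tz":0,"spin":-14}]}}

```text
t: 2.6
ee_pos: [447.3, -38.4, 222.7]
orientation: [2.802, -1.419, -0.0]
ft_force: [-1.1, -0.2, -0.2]
width: 88.1
grasp_force: 0.0
```

```bash
python3 - <<'E'
from h import *
print(ctrl.get_obs()["ee_pos"]); im=ctrl.get_image("wrist"); cv2.imwrite("pics/w1.png",im[:,:,::-1])
mills(n="wrist")
E
```

```text
[447.25239873 -38.38826778 222.67173375]
wrist salt [433.6  56.1] iou 0.72 score 0.93
wrist salt [450.2 -39. ] iou 0.93 score 0.89
wrist pepp [577.   83.2] iou 0.46 score 0.66
wrist pepp [403.5 266.2] iou 0.63 score 0.65
wrist pepp [ 434.1 -187.8] iou 0.92 score 0.61
```

View pics/w1.png

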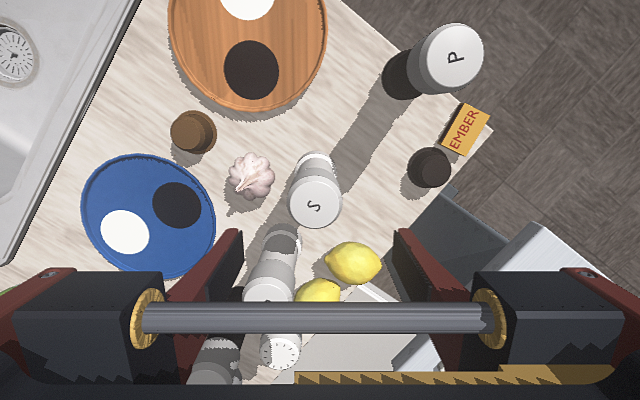

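>>> {"name": "apply_moves", "arguments": {"targets": [{"tx":0.001,"ty":0,"tz":-0.025,"spin":0},{"tx":0.001,"ty":0,"tz":-0.05,"spin":0},{"tx":0.001,"ty":0,"tz":-0.075,"spin":0},{"tx":0.001,"ty":0,"tz":-0.095,"spin":0},{"tx":0.001,"ty":0,"tz":-0.11,"spin":0},{"tx":0.001,"ty":0,"tz":-0.118,"spin":0},{"tx":0.001,"ty":0,"tz":-0.121,"spin":0},{"tx":0.001,"ty":0,"tz":-0.121,"spin":0}]}}

```text
t: 3.55
ee_pos: [448.3, -39.3, 101.7]
orientation: [2.8, -1.424, -0.0]
ft_force: [0.6, -0.2, -0.9]
width: 88.0
grasp_force: 0.0
```

>>> {"name": "apply_moves", "arguments": {"targets": [{"tx":0,"ty":0,"tz":0,"spin":0},{"tx":0,"ty":0,"tz":0,"spin":0},{"tx":0,"ty":0,"tz":0,"spin":0},{"tx":0,"ty":0,"tz":0,"spin":0},{"tx":0,"ty":0,"tz":0,"spin":0},{"tx":0,"ty":0,"tz":0,"spin":0},{"tx":0,"ty":0,"tz":0,"spin":0},{"tx":0,"ty":0,"tz":0,"spin":0}], "gripper": 1}}

```text
t: 4.35
ee_pos: [448.6, -38.8, 101.8]
orientation: [-2.801, 1.422, -0.001]
ft_force: [0.0, 1.0, 2.1]
width: 47.8
grasp_force: 30.0
```

>>> {"name": "apply_moves", "arguments": {"targets": [{"tx":0,"ty":0,"tz":0.015,"spin":0},{"tx":0,"ty":0,"tz":0.04,"spin":0},{"tx":0,"ty":0,"tz":0.06,"spin":0},{"tx":0.015,"ty":-0.01,"tz":0.07,"spin":0},{"tx":0.04,"ty":-0.026,"tz":0.07,"spin":0},{"tx":0.07,"ty":-0.046,"tz":0.07,"spin":0},{"tx":0.1,"ty":-0.065,"tz":0.07,"spin":0},{"tx":0.125,"ty":-0.082,"tz":0.07,"spin":0}]}}

```text
t: 5.15
ee_pos: [574.1, -121.7, 171.1]
orientation: [2.801, -1.422, -0.001]
ft_force: [-0.2, 0.3, -2.2]
width: 47.8
grasp_force: 30.0
```

>>> {"name": "apply_moves", "arguments": {"targets": [{"tx":0.025,"ty":-0.016,"tz":0,"spin":0},{"tx":0.042,"ty":-0.028,"tz":0,"spin":0},{"tx":0.052,"ty":-0.034,"tz":0,"spin":0},{"tx":0.057,"ty":-0.037,"tz":0,"spin":0},{"tx":0.057,"ty":-0.037,"tz":-0.01,"spin":0},{"tx":0.057,"ty":-0.037,"tz":-0.025,"spin":0},{"tx":0.057,"ty":-0.037,"tz":-0.035,"spin":0},{"tx":0.057,"ty":-0.037,"tz":-0.04,"spin":0}]}}

```text
t: 5.95
ee_pos: [628.6, -157.0, 129.5]
orientation: [2.801, -1.421, -0.005]
ft_force: [0.2, -0.1, -1.3]
width: 47.9
grasp_force: 30.0
```

```bash
python3 - <<'E'
from h import *
o=ctrl.get_obs(); print(o["ee_pos"],o["width"]); 
for n in ["top","scene"]:
    ctrl.get_image(n); mills(n=n,z0=o["ee_pos"][2]-101.8)
E
```

```text
[ 628.61961555 -157.03961169  129.54981258] 47.877189647323185
top salt [ 624.6 -152.6] iou 0.72 score 0.89
top pepp [ 423.2 -180.7] iou 0.84 score 0.8
scene salt [ 606.8 -173.7] iou 0.21 score 0.65
scene salt [423.5  45.7] iou 0.81 score 0.63
scene salt [570.3 -29.8] iou 0.31 score 0.54
scene pepp [419.8 161.1] iou 0.75 score 0.86
scene pepp [ 429.6 -200.7] iou 0.78 score 0.64
```

>>> {"name": "apply_moves", "arguments": {"targets": [{"tx":0,"ty":0,"tz":-0.004,"spin":0},{"tx":0,"ty":0,"tz":-0.009,"spin":0},{"tx":0,"ty":0,"tz":-0.013,"spin":0},{"tx":0,"ty":0,"tz":-0.017,"spin":0},{"tx":0,"ty":0,"tz":-0.019,"spin":0},{"tx":0,"ty":0,"tz":-0.0205,"spin":0},{"tx":0,"ty":0,"tz":-0.021,"spin":0},{"tx":0,"ty":0,"tz":-0.021,"spin":0}]}}

```text
t: 7.05
ee_pos: [630.3, -157.8, 110.7]
orientation: [-2.801, 1.422, -0.0]
ft_force: [0.7, 0.3, -1.7]
width: 48.1
grasp_force: 30.0
```

>>> {"name": "apply_moves", "arguments": {"targets": [{"tx":0,"ty":0,"tz":-0.0005,"spin":0},{"tx":0,"ty":0,"tz":-0.001,"spin":0},{"tx":0,"ty":0,"tz":-0.001,"spin":0},{"tx":0,"ty":0,"tz":-0.001,"spin":0},{"tx":0,"ty":0,"tz":-0.001,"spin":0},{"tx":0,"ty":0,"tz":-0.001,"spin":0},{"tx":0,"ty":0,"tz":-0.001,"spin":0},{"tx":0,"ty":0,"tz":-0.001,"spin":0}]}}

```text
t: 7.85
ee_pos: [630.5, -157.8, 109.9]
orientation: [-2.801, 1.422, -0.001]
ft_force: [0.9, -0.0, 1.3]
width: 47.9
grasp_force: 30.0
```

>>> {"name": "apply_moves", "arguments": {"targets": [{"tx":0,"ty":0,"tz":0,"spin":0},{"tx":0,"ty":0,"tz":0,"spin":0},{"tx":0,"ty":0,"tz":0,"spin":0},{"tx":0,"ty":0,"tz":0,"spin":0},{"tx":0,"ty":0,"tz":0,"spin":0},{"tx":0,"ty":0,"tz":0,"spin":0},{"tx":0,"ty":0,"tz":0,"spin":0},{"tx":0,"ty":0,"tz":0.005,"spin":0}], "gripper": -1}}

```text
t: 8.65
ee_pos: [629.8, -157.6, 114.2]
orientation: [2.801, -1.422, -0.002]
ft_force: [-1.1, -0.3, 0.9]
width: 88.1
grasp_force: 0.0
```

>>> {"name": "apply_moves", "arguments": {"targets": [{"tx":0,"ty":0,"tz":0.025,"spin":0},{"tx":0,"ty":0,"tz":0.06,"spin":0},{"tx":0,"ty":0,"tz":0.09,"spin":0},{"tx":-0.02,"ty":-0.003,"tz":0.11,"spin":0},{"tx":-0.06,"ty":-0.01,"tz":0.11,"spin":0},{"tx":-0.1,"ty":-0.016,"tz":0.11,"spin":0},{"tx":-0.14,"ty":-0.023,"tz":0.11,"spin":0},{"tx":-0.17,"ty":-0.027,"tz":0.11,"spin":0}]}}

```text
t: 9.45
ee_pos: [458.0, -184.8, 225.0]
orientation: [2.801, -1.423, -0.0]
ft_force: [0.5, -1.0, 0.8]
width: 87.7
grasp_force: 0.0
```

>>> {"name": "apply_moves", "arguments": {"targets": [{"tx":-0.018,"ty":-0.003,"tz":0,"spin":0},{"tx":-0.026,"ty":-0.005,"tz":0,"spin":0},{"tx":-0.028,"ty":-0.005,"tz":0,"spin":0},{"tx":-0.028,"ty":-0.005,"tz":0,"spin":0},{"tx":-0.028,"ty":-0.005,"tz":0,"spin":0},{"tx":-0.028,"ty":-0.005,"tz":0,"spin":0},{"tx":-0.028,"ty":-0.005,"tz":0,"spin":0},{"tx":-0.028,"ty":-0.005,"tz":0,"spin":0}]}}

```text
t: 10.25
ee_pos: [432.5, -189.7, 224.5]
orientation: [-2.801, 1.422, 0.0]
ft_force: [-0.4, 0.2, -0.7]
width: 87.8
grasp_force: 0.0
```

```bash
python3 - <<'E'
from h import *
print(ctrl.get_obs()["ee_pos"]); im=ctrl.get_image("wrist"); cv2.imwrite("pics/w2.png",im[:,:,::-1])
mills(n="wrist")
im=ctrl.get_image("top"); cv2.imwrite("pics/t2.png",im[:,:,::-1]);mills(n="top",z0=8)
E
```

```text
[ 432.53179959 -189.69101337  224.52920041]
wrist salt [ 632.1 -154.3] iou 0.92 score 0.61
wrist pepp [ 435.1 -192.4] iou 0.88 score 0.59
wrist pepp [ 631.5 -153.8] iou 0.93 score 0.17
top salt [ 627.5 -154.1] iou 0.84 score 0.87
top salt [426.1  68.7] iou 0.88 score 0.74
top pepp [ 428.7 -186.7] iou 0.9 score 0.87
top pepp [420.3 185.3] iou 0.85 score 0.7
```

View pics/w2.png

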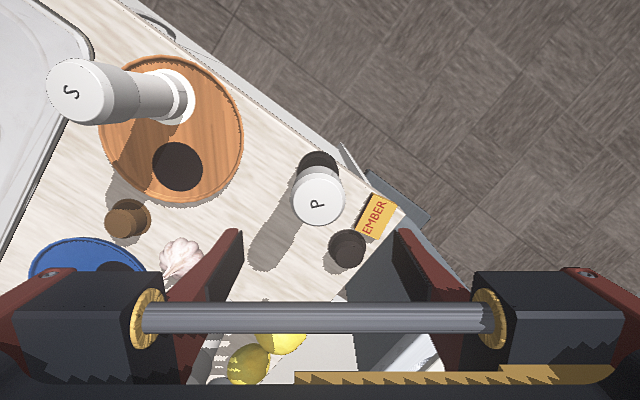

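>>> {"name": "apply_moves", "arguments": {"targets": [{"tx":0.001,"ty":-0.001,"tz":-0.03,"spin":0},{"tx":0.001,"ty":-0.001,"tz":-0.06,"spin":0},{"tx":0.001,"ty":-0.001,"tz":-0.085,"spin":0},{"tx":0.001,"ty":-0.001,"tz":-0.105,"spin":0},{"tx":0.001,"ty":-0.001,"tz":-0.117,"spin":0},{"tx":0.001,"ty":-0.001,"tz":-0.122,"spin":0},{"tx":0.001,"ty":-0.001,"tz":-0.123,"spin":0},{"tx":0.001,"ty":-0.001,"tz":-0.123,"spin":0}]}}

```text
t: 11.35
ee_pos: [433.8, -191.0, 102.3]
orientation: [-2.801, 1.422, -0.002]
ft_force: [-1.1, 0.6, -0.2]
width: 87.6
grasp_force: 0.0
```

>>> {"name": "apply_moves", "arguments": {"targets": [{"tx":0,"ty":0,"tz":0,"spin":0},{"tx":0,"ty":0,"tz":0,"spin":0},{"tx":0,"ty":0,"tz":0,"spin":0},{"tx":0,"ty":0,"tz":0,"spin":0},{"tx":0,"ty":0,"tz":0,"spin":0},{"tx":0,"ty":0,"tz":0,"spin":0},{"tx":0,"ty":0,"tz":0,"spin":0},{"tx":0,"ty":0,"tz":0,"spin":0}], "gripper": 1}}

```text
t: 12.15
ee_pos: [433.4, -190.8, 101.8]
orientation: [-2.801, 1.422, -0.0]
ft_force: [0.4, -0.7, 2.1]
width: 47.8
grasp_force: 30.0
```

>>> {"name": "apply_moves", "arguments": {"targets": [{"tx":0,"ty":0,"tz":0.015,"spin":0},{"tx":0,"ty":0,"tz":0.04,"spin":0},{"tx":0,"ty":0,"tz":0.06,"spin":0},{"tx":0.015,"ty":0.01,"tz":0.07,"spin":0},{"tx":0.04,"ty":0.027,"tz":0.07,"spin":0},{"tx":0.07,"ty":0.048,"tz":0.07,"spin":0},{"tx":0.1,"ty":0.069,"tz":0.07,"spin":0},{"tx":0.12,"ty":0.082,"tz":0.07,"spin":0}]}}

```text
t: 12.95
ee_pos: [554.7, -107.4, 171.3]
orientation: [-2.802, 1.421, 0.0]
ft_force: [-0.6, -1.0, -2.1]
width: 47.8
grasp_force: 30.0
```

>>> {"name": "apply_moves", "arguments": {"targets": [{"tx":0.015,"ty":0.011,"tz":0,"spin":0},{"tx":0.023,"ty":0.016,"tz":0,"spin":0},{"tx":0.027,"ty":0.019,"tz":0,"spin":0},{"tx":0.027,"ty":0.019,"tz":-0.01,"spin":0},{"tx":0.027,"ty":0.019,"tz":-0.025,"spin":0},{"tx":0.027,"ty":0.019,"tz":-0.04,"spin":0},{"tx":0.027,"ty":0.019,"tz":-0.05,"spin":0},{"tx":0.027,"ty":0.019,"tz":-0.055,"spin":0}]}}

```text
t: 13.75
ee_pos: [579.0, -89.9, 114.7]
orientation: [2.8, -1.423, -0.004]
ft_force: [1.4, 0.2, -1.9]
width: 47.4
grasp_force: 30.0
```

>>> {"name": "apply_moves", "arguments": {"targets": [{"tx":0,"ty":0,"tz":-0.003,"spin":0},{"tx":0,"ty":0,"tz":-0.005,"spin":0},{"tx":0,"ty":0,"tz":-0.006,"spin":0},{"tx":0,"ty":0,"tz":-0.0065,"spin":0},{"tx":0,"ty":0,"tz":-0.007,"spin":0},{"tx":0,"ty":0,"tz":-0.007,"spin":0},{"tx":0,"ty":0,"tz":-0.007,"spin":0},{"tx":0,"ty":0,"tz":-0.007,"spin":0}]}}

```text
t: 14.55
ee_pos: [580.4, -89.8, 109.8]
orientation: [-2.801, 1.422, -0.0]
ft_force: [-0.3, 0.5, -1.9]
width: 47.3
grasp_force: 30.0
```

>>> {"name": "apply_moves", "arguments": {"targets": [{"tx":0,"ty":0,"tz":-0.0005,"spin":0},{"tx":0,"ty":0,"tz":-0.0005,"spin":0},{"tx":0,"ty":0,"tz":-0.0005,"spin":0},{"tx":0,"ty":0,"tz":-0.0005,"spin":0},{"tx":0,"ty":0,"tz":-0.0005,"spin":0},{"tx":0,"ty":0,"tz":-0.0005,"spin":0},{"tx":0,"ty":0,"tz":-0.0005,"spin":0},{"tx":0,"ty":0,"tz":-0.0005,"spin":0}]}}

```text
t: 15.35
ee_pos: [580.6, -89.9, 109.8]
orientation: [-2.801, 1.422, -0.001]
ft_force: [-1.4, -0.1, 6.1]
width: 47.8
grasp_force: 30.0
```

>>> {"name": "apply_moves", "arguments": {"targets": [{"tx":0,"ty":0,"tz":0,"spin":0},{"tx":0,"ty":0,"tz":0,"spin":0},{"tx":0,"ty":0,"tz":0,"spin":0},{"tx":0,"ty":0,"tz":0,"spin":0},{"tx":0,"ty":0,"tz":0,"spin":0},{"tx":0,"ty":0,"tz":0,"spin":0},{"tx":0,"ty":0,"tz":0,"spin":0},{"tx":0,"ty":0,"tz":0,"spin":0}], "gripper": -1}}

```text
t: 16.15
ee_pos: [580.3, -89.8, 109.2]
orientation: [-2.801, 1.422, 0.0]
ft_force: [0.4, 0.1, 0.6]
width: 87.6
grasp_force: 0.0
```

>>> {"name": "apply_moves", "arguments": {"targets": [{"tx":0,"ty":0,"tz":0.025,"spin":0},{"tx":0,"ty":0,"tz":0.06,"spin":0},{"tx":0,"ty":0,"tz":0.095,"spin":0},{"tx":-0.01,"ty":0.01,"tz":0.115,"spin":-5},{"tx":-0.035,"ty":0.036,"tz":0.115,"spin":-13},{"tx":-0.06,"ty":0.062,"tz":0.115,"spin":-21},{"tx":-0.085,"ty":0.088,"tz":0.115,"spin":-29},{"tx":-0.11,"ty":0.114,"tz":0.115,"spin":-37}]}}

```text
t: 16.95
ee_pos: [459.8, -69.0, 204.2]
orientation: [-2.31, 1.892, 0.063]
ft_force: [-0.5, -0.1, -0.1]
width: 88.1
grasp_force: 0.0
```

>>> {"name": "apply_moves", "arguments": {"targets": [{"tx":-0.02,"ty":0.02,"tz":0,"spin":-8},{"tx":-0.032,"ty":0.033,"tz":0,"spin":-16},{"tx":-0.039,"ty":0.04,"tz":0,"spin":-22},{"tx":-0.042,"ty":0.043,"tz":0,"spin":-26},{"tx":-0.042,"ty":0.043,"tz":0,"spin":-26},{"tx":-0.042,"ty":0.043,"tz":0,"spin":-26},{"tx":-0.042,"ty":0.043,"tz":0,"spin":-26},{"tx":-0.042,"ty":0.043,"tz":0,"spin":-26}]}}

```text
t: 17.75
ee_pos: [372.6, -93.6, 139.8]
orientation: [-1.815, 2.24, 0.024]
ft_force: [-0.1, -0.5, 0.1]
width: 88.2
grasp_force: 0.0
```

```bash
python3 - <<'E'
from h import *
print(ctrl.get_obs()["ee_pos"]); im=ctrl.get_image("wrist"); cv2.imwrite("pics/w3.png",im[:,:,::-1])
mills(n="wrist")
im=ctrl.get_image("top"); cv2.imwrite("pics/t3.png",im[:,:,::-1])
E
```

```text
[372.63392373 -93.64392293 139.84013944]
wrist salt [428.1  72.4] iou 0.49 score 0.96
wrist salt [ 641.6 -154. ] iou 0.91 score 0.89
wrist salt [ 493.  -167.7] iou 0.39 score 0.23
wrist pepp [422.4 193.5] iou 0.39 score 0.8
wrist pepp [589.3 -84.7] iou 0.73 score 0.73
```

View pics/w3.png

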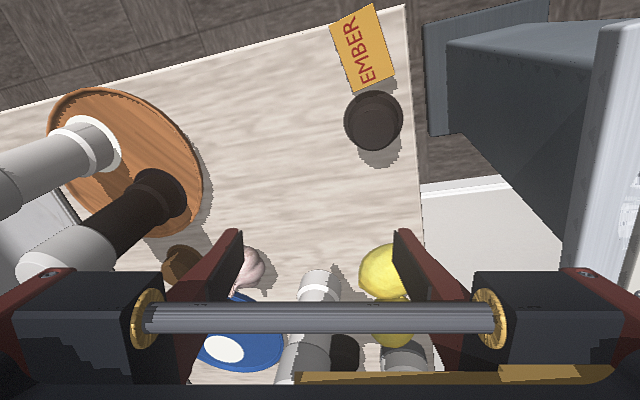

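View pics/t3.png

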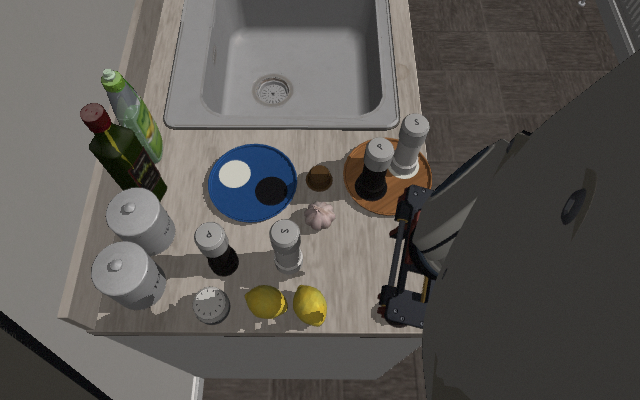

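```bash
python3 - <<'E'
from h import *
o=ctrl.get_obs()
for k in ["t","qpos","qvel","ee_pos","orientation","ft_force"]: print(k,np.round(o[k],3))
E
```

```text
t 17.95
qpos [-0.472  0.185  2.279  0.422  0.628  2.54 ]
qvel [ 0.004 -0.002  0.001  0.002 -0.001 -0.001]
ee_pos [372.981 -93.304 140.215]
orientation [-1.815  2.239  0.024]
ft_force [ 0.513  0.555 -0.332]
```

>>> {"name": "apply_moves", "arguments": {"targets": [{"tx":0,"ty":0,"tz":0.02,"spin":5},{"tx":0,"ty":0,"tz":0.04,"spin":10},{"tx":0,"ty":0,"tz":0.06,"spin":16},{"tx":0,"ty":0,"tz":0.08,"spin":24},{"tx":0,"ty":0,"tz":0.08,"spin":32},{"tx":0,"ty":0,"tz":0.08,"spin":40},{"tx":0,"ty":0,"tz":0.08,"spin":48},{"tx":0,"ty":0,"tz":0.08,"spin":56}]}}

```text
t: 18.75
ee_pos: [372.9, -93.3, 220.4]
orientation: [-2.687, 1.13, 0.2]
ft_force: [0.1, 0.2, -0.0]
width: 88.0
grasp_force: 0.0
```

```bash
python3 - <<'E'
from h import *
o=ctrl.get_obs(); R=cv2.Rodrigues(np.array(o["orientation"]))[0]
print(o["qpos"],o["ee_pos"]); print(R.round(4))
R=cv2.Rodrigues(np.array([-1.815,2.239,.024]))[0];print(R.round(4))
print([k for k in dir(ctrl) if k[0]!='_'])
E
```

```text
[-0.44753477  0.13816248  2.06885489  0.2397537   1.09573974  1.79192939] [372.88835955 -93.26322584 220.39276461]
[[ 0.6954 -0.7176 -0.0397]
 [-0.6877 -0.6804  0.2533]
 [-0.2087 -0.1488 -0.9666]]
[[-0.1868 -0.9641  0.1888]
 [-0.9598  0.2201  0.1741]
 [-0.2094 -0.1487 -0.9664]]
['Unreachable', 'close_job', 'get_calibration', 'get_image', 'get_obs', 'grip_point_offset', 'outline_of', 'pinpoint']
```

>>> {"name": "apply_moves", "arguments": {"targets": [{"tx":0.002,"ty":-0.01,"tz":0.01,"spin":8},{"tx":0.005,"ty":-0.02,"tz":0.02,"spin":16},{"tx":0.01,"ty":-0.03,"tz":0.03,"spin":24},{"tx":0.015,"ty":-0.04,"tz":0.03,"spin":32},{"tx":0.02,"ty":-0.05,"tz":0.03,"spin":40},{"tx":0.02,"ty":-0.05,"tz":0.03,"spin":48},{"tx":0.02,"ty":-0.05,"tz":0.03,"spin":56},{"tx":0.02,"ty":-0.05,"tz":0.03,"spin":64}]}}

```text
t: 19.55
ee_pos: [393.0, -143.2, 250.2]
orientation: [-2.968, -0.48, 0.352]
ft_force: [-0.3, -0.7, 0.8]
width: 87.8
grasp_force: 0.0
```

```bash
cat > st.py <<'E'
from h import *
o=ctrl.get_obs(); R=cv2.Rodrigues(np.array(o["orientation"]))[0]
print(round(o["t"],2),np.round(o["qpos"],3),np.round(o["ee_pos"],1),"worldz in tool",R[2].round(4),"tip head",np.degrees(np.arctan2(R[1,2],R[0,2])).round(1),"y head",np.degrees(np.arctan2(R[1,1],R[0,1])).round(1),"az",np.degrees(np.arctan2(o["ee_pos"][1],o["ee_pos"][0])).round(1))
E
python3 st.py
```

```text
19.55 [-0.365  0.213  1.891 -0.018  1.296  0.892] [ 393.  -143.2  250.2] worldz in tool [-0.2091 -0.1483 -0.9666] tip head 163.0 y head -72.5 az -20.0
```

>>> {"name": "apply_moves", "arguments": {"targets": [{"tx":0.03,"ty":-0.011,"tz":0.03,"spin":0},{"tx":0.07,"ty":-0.026,"tz":0.06,"spin":0},{"tx":0.11,"ty":-0.041,"tz":0.08,"spin":0},{"tx":0.155,"ty":-0.056,"tz":0.08,"spin":0},{"tx":0.2,"ty":-0.073,"tz":0.08,"spin":0},{"tx":0.245,"ty":-0.089,"tz":0.08,"spin":0},{"tx":0.29,"ty":-0.106,"tz":0.08,"spin":0},{"tx":0.335,"ty":-0.122,"tz":0.08,"spin":0}]}}

```text
t: 20.35
ee_pos: [729.3, -265.4, 330.1]
orientation: [-2.969, -0.472, 0.351]
ft_force: [0.2, -0.7, 1.0]
width: 87.9
grasp_force: 0.0
```

```bash
python3 st.py
```

```text
20.35 [-0.359  0.729  0.894 -0.015  1.777  0.896] [ 729.3 -265.4  330.1] worldz in tool [-0.2091 -0.1483 -0.9666] tip head 162.7 y head -72.8 az -20.0
```

>>> {"name": "apply_moves", "arguments": {"targets": [{"tx":0.03,"ty":-0.011,"tz":0,"spin":0},{"tx":0.06,"ty":-0.022,"tz":0,"spin":0},{"tx":0.09,"ty":-0.033,"tz":0,"spin":0},{"tx":0.12,"ty":-0.044,"tz":0,"spin":0},{"tx":0.14,"ty":-0.051,"tz":0,"spin":0},{"tx":0.16,"ty":-0.058,"tz":0,"spin":0},{"tx":0.18,"ty":-0.066,"tz":0,"spin":0},{"tx":0.18,"ty":-0.066,"tz":0,"spin":0}]}}

```text
t: 21.15
ee_pos: [873.3, -318.7, 320.2]
orientation: [-2.989, -0.475, 0.312]
ft_force: [-0.1, 0.4, 0.8]
width: 87.8
grasp_force: 0.0
```

```bash
python3 st.py
```

```text
21.15 [-0.358  1.157  0.086 -0.017  2.126  0.89 ] [ 873.3 -318.7  320.2] worldz in tool [-0.1854 -0.1295 -0.9741] tip head 163.1 y head -72.6 az -20.0
```

>>> {"name": "apply_moves", "arguments": {"targets": [{"tx":0.03,"ty":-0.011,"tz":0,"spin":0},{"tx":0.06,"ty":-0.022,"tz":0,"spin":0},{"tx":0.09,"ty":-0.033,"tz":0,"spin":0},{"tx":0.12,"ty":-0.044,"tz":0,"spin":0},{"tx":0.15,"ty":-0.055,"tz":0,"spin":0},{"tx":0.18,"ty":-0.066,"tz":0,"spin":0},{"tx":0.18,"ty":-0.066,"tz":0,"spin":0},{"tx":0.18,"ty":-0.066,"tz":0,"spin":0}]}}

```text
t: 21.95
ee_pos: [893.3, -327.0, 277.9]
orientation: [-3.009, -0.478, 0.269]
ft_force: [0.0, -0.2, 0.5]
width: 87.7
grasp_force: 0.0
```

```bash
python3 st.py
```

```text
21.95 [-0.359  1.197  0.086 -0.016  2.053  0.891] [ 893.3 -327.   277.9] worldz in tool [-0.1599 -0.1094 -0.9811] tip head 163.7 y head -72.4 az -20.1
```

>>> {"name": "apply_moves", "arguments": {"targets": [{"tx":0.04,"ty":-0.015,"tz":0.02,"spin":0},{"tx":0.08,"ty":-0.03,"tz":0.04,"spin":0},{"tx":0.12,"ty":-0.045,"tz":0.06,"spin":0},{"tx":0.16,"ty":-0.06,"tz":0.08,"spin":0},{"tx":0.2,"ty":-0.075,"tz":0.1,"spin":0},{"tx":0.24,"ty":-0.09,"tz":0.12,"spin":0},{"tx":0.28,"ty":-0.105,"tz":0.14,"spin":0},{"tx":0.28,"ty":-0.105,"tz":0.14,"spin":0}]}}

```text
t: 22.75
ee_pos: [893.4, -329.2, 311.4]
orientation: [-3.03, -0.482, 0.222]
ft_force: [-0.2, -0.2, -0.8]
width: 87.6
grasp_force: 0.0
```

```bash
python3 st.py
```

```text
22.75 [-0.361  1.161  0.087 -0.016  2.052  0.888] [ 893.4 -329.2  311.4] worldz in tool [-0.1319 -0.0873 -0.9874] tip head 164.6 y head -72.3 az -20.2
```

>>> {"name": "apply_moves", "arguments": {"targets": [{"tx":0.3,"ty":-0.11,"tz":0.1,"spin":0},{"tx":0.3,"ty":-0.11,"tz":0.1,"spin":0},{"tx":0.3,"ty":-0.11,"tz":0.1,"spin":0},{"tx":0.3,"ty":-0.11,"tz":0.1,"spin":0},{"tx":0.3,"ty":-0.11,"tz":0.1,"spin":0},{"tx":0.3,"ty":-0.11,"tz":0.1,"spin":0},{"tx":0.3,"ty":-0.11,"tz":0.1,"spin":0},{"tx":0.3,"ty":-0.11,"tz":0.1,"spin":0}]}}

```text
t: 23.55
ee_pos: [902.8, -333.2, 313.7]
orientation: [-3.051, -0.486, 0.174]
ft_force: [0.5, -0.1, 0.3]
width: 87.7
grasp_force: 0.0
```

```bash
python3 st.py
```

```text
23.55 [-0.361  1.157  0.087 -0.016  2.018  0.888] [ 902.8 -333.2  313.7] worldz in tool [-0.1031 -0.0644 -0.9926] tip head 166.1 y head -72.1 az -20.3
```

>>> {"name": "apply_moves", "arguments": {"targets": [{"tx":0.3,"ty":-0.11,"tz":0.1,"spin":0},{"tx":0.3,"ty":-0.11,"tz":0.1,"spin":0},{"tx":0.3,"ty":-0.11,"tz":0.1,"spin":0},{"tx":0.3,"ty":-0.11,"tz":0.1,"spin":0},{"tx":0.3,"ty":-0.11,"tz":0.1,"spin":0},{"tx":0.3,"ty":-0.11,"tz":0.1,"spin":0},{"tx":0.3,"ty":-0.11,"tz":0.1,"spin":0},{"tx":0.3,"ty":-0.11,"tz":0.1,"spin":0}]}}

```text
t: 24.35
ee_pos: [912.7, -337.3, 315.7]
orientation: [-3.071, -0.489, 0.123]
ft_force: [-0.5, 0.6, 0.6]
width: 87.6
grasp_force: 0.0
```

>>> {"name": "apply_moves", "arguments": {"targets": [{"tx":0.3,"ty":-0.11,"tz":0.1,"spin":0},{"tx":0.3,"ty":-0.11,"tz":0.1,"spin":0},{"tx":0.3,"ty":-0.11,"tz":0.1,"spin":0},{"tx":0.3,"ty":-0.11,"tz":0.1,"spin":0},{"tx":0.3,"ty":-0.11,"tz":0.1,"spin":0},{"tx":0.3,"ty":-0.11,"tz":0.1,"spin":0},{"tx":0.3,"ty":-0.11,"tz":0.1,"spin":0},{"tx":0.3,"ty":-0.11,"tz":0.1,"spin":0}]}}

```text
t: 25.15
ee_pos: [923.0, -341.4, 317.4]
orientation: [-3.092, -0.493, 0.071]
ft_force: [-0.6, -0.1, 0.3]
width: 87.7
grasp_force: 0.0
```

```bash
python3 st.py
```

```text
25.15 [-0.362  1.151  0.087 -0.015  1.948  0.887] [ 923.  -341.4  317.4] worldz in tool [-0.0435 -0.0171 -0.9989] tip head 176.6 y head -71.9 az -20.3
```

>>> {"name": "apply_moves", "arguments": {"targets": [{"tx":0.3,"ty":-0.11,"tz":0.1,"spin":0},{"tx":0.3,"ty":-0.11,"tz":0.1,"spin":0},{"tx":0.3,"ty":-0.11,"tz":0.1,"spin":0},{"tx":0.3,"ty":-0.11,"tz":0.1,"spin":0},{"tx":0.3,"ty":-0.11,"tz":0.1,"spin":0},{"tx":0.3,"ty":-0.11,"tz":0.1,"spin":0},{"tx":0.3,"ty":-0.11,"tz":0.1,"spin":0},{"tx":0.3,"ty":-0.11,"tz":0.1,"spin":0}]}}

```text
t: 25.95
ee_pos: [933.7, -345.7, 318.8]
orientation: [3.093, 0.494, -0.018]
ft_force: [-0.4, -0.4, -0.5]
width: 87.7
grasp_force: 0.0
```

```bash
python3 st.py
```

```text
25.95 [-0.362  1.15   0.087 -0.015  1.911  0.887] [ 933.7 -345.7  318.8] worldz in tool [-0.013   0.0071 -0.9999] tip head -133.0 y head -71.9 az -20.3
```

>>> {"name": "apply_moves", "arguments": {"targets": [{"tx":-0.025,"ty":0.02,"tz":0,"spin":3},{"tx":-0.055,"ty":0.045,"tz":0,"spin":6},{"tx":-0.09,"ty":0.072,"tz":0,"spin":10},{"tx":-0.125,"ty":0.1,"tz":0,"spin":14},{"tx":-0.16,"ty":0.13,"tz":0,"spin":18},{"tx":-0.195,"ty":0.16,"tz":0,"spin":22},{"tx":-0.23,"ty":0.19,"tz":0,"spin":26},{"tx":-0.265,"ty":0.217,"tz":0,"spin":30}]}}

```text
t: 26.75
ee_pos: [667.0, -127.2, 319.5]
orientation: [2.855, 1.281, -0.012]
ft_force: [0.7, 0.2, 0.5]
width: 87.8
grasp_force: 0.0
```

```bash
python3 st.py
```

```text
26.75 [-0.199  0.419  1.407 -0.015  1.315  0.532] [ 667.  -127.2  319.5] worldz in tool [-0.0123  0.0078 -0.9999] tip head -99.1 y head -41.7 az -10.8
```

>>> {"name": "apply_moves", "arguments": {"targets": [{"tx":-0.035,"ty":0.028,"tz":0,"spin":4},{"tx":-0.07,"ty":0.057,"tz":-0.01,"spin":8},{"tx":-0.105,"ty":0.086,"tz":-0.025,"spin":12},{"tx":-0.14,"ty":0.114,"tz":-0.045,"spin":15},{"tx":-0.175,"ty":0.143,"tz":-0.065,"spin":15},{"tx":-0.21,"ty":0.17,"tz":-0.085,"spin":15},{"tx":-0.23,"ty":0.188,"tz":-0.095,"spin":15},{"tx":-0.24,"ty":0.196,"tz":-0.095,"spin":15}]}}

```text
t: 27.55
ee_pos: [426.1, 68.3, 223.1]
orientation: [2.665, 1.641, -0.015]
ft_force: [0.4, -0.2, 0.3]
width: 88.1
grasp_force: 0.0
```

>>> {"name": "apply_moves", "arguments": {"targets": [{"tx":0,"ty":0,"tz":0,"spin":0},{"tx":0,"ty":0,"tz":0,"spin":0},{"tx":0,"ty":0,"tz":0,"spin":0},{"tx":0,"ty":0,"tz":0,"spin":0},{"tx":0,"ty":0,"tz":0,"spin":0},{"tx":0,"ty":0,"tz":0,"spin":0},{"tx":0,"ty":0,"tz":0,"spin":0},{"tx":0,"ty":0,"tz":0,"spin":0}]}}

```text
t: 28.35
ee_pos: [428.8, 67.3, 223.9]
orientation: [2.666, 1.638, -0.011]
ft_force: [0.3, -0.2, 0.2]
width: 87.4
grasp_force: 0.0
```

```bash
python3 st.py; python3 - <<'E'
from h import *
im=ctrl.get_image("wrist"); cv2.imwrite("pics/w4.png",im[:,:,::-1])
mills(n="wrist")
E
```

```text
28.35 [ 0.139  0.137  2.031 -0.018  0.975  0.618] [428.8  67.3 223.9] worldz in tool [-0.0129  0.0071 -0.9999] tip head -87.9 y head -26.9 az 8.9
wrist salt [429.7  72.3] iou 0.88 score 0.82
wrist salt [ 664.1 -151.3] iou 0.11 score 0.69
wrist pepp [424.6 186.7] iou 0.92 score 0.94
wrist pepp [579.1 -86.4] iou 0.7 score 0.59
```

View pics/w4.png

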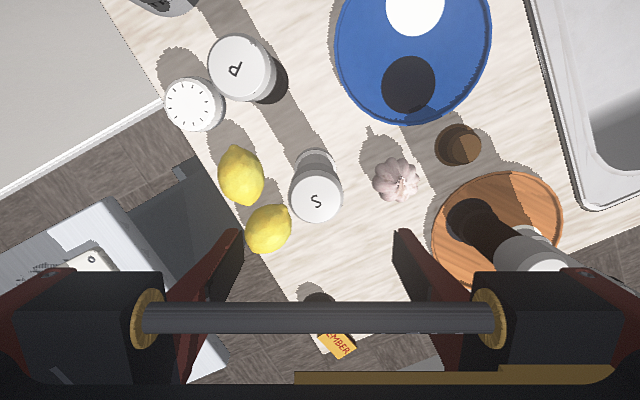

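>>> {"name": "apply_moves", "arguments": {"targets": [{"tx":0,"ty":0.001,"tz":-0.03,"spin":0},{"tx":0,"ty":0.001,"tz":-0.06,"spin":0},{"tx":0,"ty":0.001,"tz":-0.085,"spin":0},{"tx":0,"ty":0.001,"tz":-0.105,"spin":0},{"tx":0,"ty":0.001,"tz":-0.117,"spin":0},{"tx":0,"ty":0.001,"tz":-0.121,"spin":0},{"tx":0,"ty":0.001,"tz":-0.122,"spin":0},{"tx":0,"ty":0.001,"tz":-0.122,"spin":0}]}}

```text
t: 29.3
ee_pos: [429.1, 68.4, 102.3]
orientation: [2.665, 1.638, -0.01]
ft_force: [0.3, -1.2, -0.1]
width: 88.0
grasp_force: 0.0
```

>>> {"name": "apply_moves", "arguments": {"targets": [{"tx":0,"ty":0,"tz":0,"spin":0},{"tx":0,"ty":0,"tz":0,"spin":0},{"tx":0,"ty":0,"tz":0,"spin":0},{"tx":0,"ty":0,"tz":0,"spin":0},{"tx":0,"ty":0,"tz":0,"spin":0},{"tx":0,"ty":0,"tz":0,"spin":0},{"tx":0,"ty":0,"tz":0,"spin":0},{"tx":0,"ty":0,"tz":0,"spin":0}], "gripper": 1}}

```text
t: 30.1
ee_pos: [428.7, 68.4, 102.0]
orientation: [2.666, 1.638, -0.011]
ft_force: [-1.5, 0.1, 2.4]
width: 47.4
grasp_force: 30.0
```

>>> {"name": "apply_moves", "arguments": {"targets": [{"tx":0,"ty":0,"tz":0.015,"spin":0},{"tx":0,"ty":0,"tz":0.04,"spin":0},{"tx":0,"ty":0,"tz":0.06,"spin":0},{"tx":0.015,"ty":0.01,"tz":0.07,"spin":0},{"tx":0.04,"ty":0.025,"tz":0.07,"spin":0},{"tx":0.07,"ty":0.044,"tz":0.07,"spin":0},{"tx":0.1,"ty":0.063,"tz":0.07,"spin":0},{"tx":0.13,"ty":0.082,"tz":0.07,"spin":0}]}}

```text
t: 30.9
ee_pos: [559.4, 151.0, 171.4]
orientation: [2.666, 1.638, -0.013]
ft_force: [-0.4, -0.4, -1.7]
width: 47.4
grasp_force: 30.0
```

>>> {"name": "apply_moves", "arguments": {"targets": [{"tx":0.022,"ty":0.014,"tz":0,"spin":0},{"tx":0.038,"ty":0.024,"tz":0,"spin":0},{"tx":0.047,"ty":0.029,"tz":0,"spin":0},{"tx":0.05,"ty":0.031,"tz":-0.01,"spin":0},{"tx":0.05,"ty":0.031,"tz":-0.025,"spin":0},{"tx":0.05,"ty":0.031,"tz":-0.04,"spin":0},{"tx":0.05,"ty":0.031,"tz":-0.05,"spin":0},{"tx":0.05,"ty":0.031,"tz":-0.055,"spin":0}]}}

```text
t: 31.7
ee_pos: [607.3, 180.7, 114.9]
orientation: [2.667, 1.638, -0.016]
ft_force: [-0.5, 0.6, -2.1]
width: 47.7
grasp_force: 30.0
```

>>> {"name": "apply_moves", "arguments": {"targets": [{"tx":0,"ty":0,"tz":-0.002,"spin":0},{"tx":0,"ty":0,"tz":-0.004,"spin":0},{"tx":0,"ty":0,"tz":-0.006,"spin":0},{"tx":0,"ty":0,"tz":-0.007,"spin":0},{"tx":0,"ty":0,"tz":-0.0075,"spin":0},{"tx":0,"ty":0,"tz":-0.0075,"spin":0},{"tx":0,"ty":0,"tz":-0.0075,"spin":0},{"tx":0,"ty":0,"tz":-0.0075,"spin":0}]}}

```text
t: 32.5
ee_pos: [609.0, 181.5, 110.0]
orientation: [2.666, 1.638, -0.01]
ft_force: [-1.6, -0.2, 4.9]
width: 47.7
grasp_force: 30.0
```

Contact; release.

>>> {"name": "apply_moves", "arguments": {"targets": [{"tx":0,"ty":0,"tz":0,"spin":0},{"tx":0,"ty":0,"tz":0,"spin":0},{"tx":0,"ty":0,"tz":0,"spin":0},{"tx":0,"ty":0,"tz":0,"spin":0},{"tx":0,"ty":0,"tz":0,"spin":0},{"tx":0,"ty":0,"tz":0,"spin":0},{"tx":0,"ty":0,"tz":0,"spin":0},{"tx":0,"ty":0,"tz":0.003,"spin":0}], "gripper": -1}}

```text
t: 33.3
ee_pos: [608.4, 181.3, 112.1]
orientation: [2.666, 1.638, -0.013]
ft_force: [0.3, 0.8, 0.2]
width: 87.5
grasp_force: 0.0
```

>>> {"name": "apply_moves", "arguments": {"targets": [{"tx":0,"ty":0,"tz":0.025,"spin":0},{"tx":0,"ty":0,"tz":0.06,"spin":0},{"tx":0,"ty":0,"tz":0.09,"spin":0},{"tx":-0.02,"ty":0,"tz":0.11,"spin":0},{"tx":-0.055,"ty":0.001,"tz":0.112,"spin":0},{"tx":-0.09,"ty":0.002,"tz":0.112,"spin":0},{"tx":-0.125,"ty":0.003,"tz":0.112,"spin":0},{"tx":-0.155,"ty":0.004,"tz":0.112,"spin":0}]}}

```text
t: 34.1
ee_pos: [452.0, 185.2, 224.7]
orientation: [2.666, 1.638, -0.011]
ft_force: [-0.5, 0.2, -0.9]
width: 87.8
grasp_force: 0.0
```

>>> {"name": "apply_moves", "arguments": {"targets": [{"tx":-0.02,"ty":0.001,"tz":0,"spin":0},{"tx":-0.027,"ty":0.001,"tz":0,"spin":0},{"tx":-0.029,"ty":0.001,"tz":0,"spin":0},{"tx":-0.029,"ty":0.001,"tz":0,"spin":0},{"tx":-0.029,"ty":0.001,"tz":0,"spin":0},{"tx":-0.029,"ty":0.001,"tz":0,"spin":0},{"tx":-0.029,"ty":0.001,"tz":0,"spin":0},{"tx":-0.029,"ty":0.001,"tz":0,"spin":0}]}}

```text
t: 34.9
ee_pos: [425.0, 186.3, 224.3]
orientation: [2.666, 1.638, -0.012]
ft_force: [0.4, 0.1, -0.1]
width: 87.7
grasp_force: 0.0
```

```bash
python3 st.py; python3 - <<'E'
from h import *
im=ctrl.get_image("wrist"); cv2.imwrite("pics/w5.png",im[:,:,::-1])
mills(n="wrist")
E
```

```text
34.9 [ 0.397  0.185  1.969 -0.017  0.992  0.875] [425.  186.3 224.3] worldz in tool [-0.0131  0.007  -0.9999] tip head -88.8 y head -26.9 az 23.7
wrist salt [609.5 182. ] iou 0.94 score 0.74
wrist pepp [423.4 191.6] iou 0.9 score 0.63
```

View pics/w5.png

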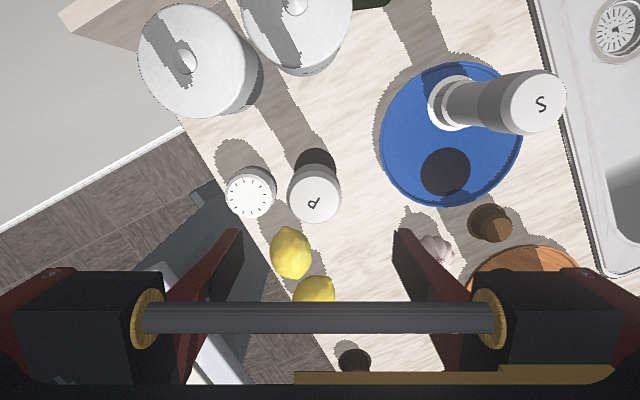

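>>> {"name": "apply_moves", "arguments": {"targets": [{"tx":-0.001,"ty":0.001,"tz":-0.03,"spin":0},{"tx":-0.001,"ty":0.001,"tz":-0.06,"spin":0},{"tx":-0.001,"ty":0.001,"tz":-0.085,"spin":0},{"tx":-0.001,"ty":0.001,"tz":-0.105,"spin":0},{"tx":-0.001,"ty":0.001,"tz":-0.117,"spin":0},{"tx":-0.001,"ty":0.001,"tz":-0.121,"spin":0},{"tx":-0.001,"ty":0.001,"tz":-0.1225,"spin":0},{"tx":-0.001,"ty":0.001,"tz":-0.1225,"spin":0}]}}

```text
t: 35.85
ee_pos: [424.3, 187.6, 102.5]
orientation: [2.666, 1.638, -0.01]
ft_force: [-0.2, -0.4, -0.4]
width: 87.7
grasp_force: 0.0
```

>>> {"name": "apply_moves", "arguments": {"targets": [{"tx":0,"ty":0,"tz":0,"spin":0},{"tx":0,"ty":0,"tz":0,"spin":0},{"tx":0,"ty":0,"tz":0,"spin":0},{"tx":0,"ty":0,"tz":0,"spin":0},{"tx":0,"ty":0,"tz":0,"spin":0},{"tx":0,"ty":0,"tz":0,"spin":0},{"tx":0,"ty":0,"tz":0,"spin":0},{"tx":0,"ty":0,"tz":0,"spin":0}], "gripper": 1}}

```text
t: 36.65
ee_pos: [423.8, 187.4, 102.0]
orientation: [2.666, 1.638, -0.011]
ft_force: [0.4, -0.2, 0.2]
width: 47.8
grasp_force: 30.0
```

>>> {"name": "apply_moves", "arguments": {"targets": [{"tx":0,"ty":0,"tz":0.015,"spin":0},{"tx":0,"ty":0,"tz":0.04,"spin":0},{"tx":0,"ty":0,"tz":0.06,"spin":0},{"tx":0.015,"ty":-0.008,"tz":0.07,"spin":0},{"tx":0.04,"ty":-0.022,"tz":0.07,"spin":0},{"tx":0.07,"ty":-0.038,"tz":0.07,"spin":0},{"tx":0.1,"ty":-0.055,"tz":0.07,"spin":0},{"tx":0.12,"ty":-0.066,"tz":0.07,"spin":0}]}}

```text
t: 37.45
ee_pos: [545.4, 120.2, 171.7]
orientation: [2.666, 1.637, -0.011]
ft_force: [0.0, 0.7, -2.1]
width: 48.1
grasp_force: 30.0
```

>>> {"name": "apply_moves", "arguments": {"targets": [{"tx":0.015,"ty":-0.008,"tz":0,"spin":0},{"tx":0.023,"ty":-0.012,"tz":0,"spin":0},{"tx":0.0265,"ty":-0.0145,"tz":0,"spin":0},{"tx":0.0265,"ty":-0.0145,"tz":-0.01,"spin":0},{"tx":0.0265,"ty":-0.0145,"tz":-0.025,"spin":0},{"tx":0.0265,"ty":-0.0145,"tz":-0.04,"spin":0},{"tx":0.0265,"ty":-0.0145,"tz":-0.05,"spin":0},{"tx":0.0265,"ty":-0.0145,"tz":-0.055,"spin":0}]}}

```text
t: 38.25
ee_pos: [569.0, 106.9, 115.0]
orientation: [2.666, 1.639, -0.015]
ft_force: [-0.7, -0.1, -1.3]
width: 48.1
grasp_force: 30.0
```

>>> {"name": "apply_moves", "arguments": {"targets": [{"tx":0,"ty":0,"tz":-0.002,"spin":0},{"tx":0,"ty":0,"tz":-0.004,"spin":0},{"tx":0,"ty":0,"tz":-0.006,"spin":0},{"tx":0,"ty":0,"tz":-0.007,"spin":0},{"tx":0,"ty":0,"tz":-0.0075,"spin":0},{"tx":0,"ty":0,"tz":-0.0075,"spin":0},{"tx":0,"ty":0,"tz":-0.0075,"spin":0},{"tx":0,"ty":0,"tz":-0.0075,"spin":0}]}}

```text
t: 39.05
ee_pos: [570.6, 106.9, 109.9]
orientation: [2.666, 1.638, -0.01]
ft_force: [-1.2, 0.7, 4.4]
width: 48.0
grasp_force: 30.0
```

>>> {"name": "apply_moves", "arguments": {"targets": [{"tx":0,"ty":0,"tz":0,"spin":0},{"tx":0,"ty":0,"tz":0,"spin":0},{"tx":0,"ty":0,"tz":0,"spin":0},{"tx":0,"ty":0,"tz":0,"spin":0},{"tx":0,"ty":0,"tz":0,"spin":0},{"tx":0,"ty":0,"tz":0,"spin":0},{"tx":0,"ty":0,"tz":0,"spin":0},{"tx":0,"ty":0,"tz":0.003,"spin":0}], "gripper": -1}}

```text
t: 39.85
ee_pos: [570.0, 106.8, 112.2]
orientation: [2.666, 1.638, -0.012]
ft_force: [0.2, -0.1, 0.5]
width: 87.7
grasp_force: 0.0
```

>>> {"name": "apply_moves", "arguments": {"targets": [{"tx":0,"ty":0,"tz":0.025,"spin":0},{"tx":0,"ty":0,"tz":0.06,"spin":0},{"tx":0,"ty":0,"tz":0.09,"spin":0},{"tx":-0.02,"ty":-0.015,"tz":0.12,"spin":0},{"tx":-0.05,"ty":-0.035,"tz":0.15,"spin":0},{"tx":-0.08,"ty":-0.06,"tz":0.16,"spin":0},{"tx":-0.11,"ty":-0.085,"tz":0.16,"spin":0},{"tx":-0.13,"ty":-0.1,"tz":0.16,"spin":0}]}}

```text
t: 40.65
ee_pos: [438.4, 5.8, 273.1]
orientation: [2.665, 1.637, -0.01]
ft_force: [-1.1, 0.2, 0.7]
width: 88.1
grasp_force: 0.0
```

```bash
python3 st.py; python3 - <<'E'
from h import *
for n in ["top","wrist","scene"]:
    im=ctrl.get_image(n); cv2.imwrite(f"pics/{n}9.png",im[:,:,::-1]); mills(n=n,z0=8)
    for o in ["garlic","brown_capsule"]:
        for r in ctrl.pinpoint(o,n)[:1]: print(o,toW(r["uv"],0,n).round(1),r["score"])
E
```

```text
40.65 [-0.003  0.076  1.972 -0.017  1.093  0.474] [438.4   5.8 273.1] worldz in tool [-0.0128  0.008  -0.9999] tip head -84.7 y head -26.9 az 0.8
top salt [ 618.3 -152. ] iou 0.42 score 0.81
top salt [603.4 180.1] iou 0.76 score 0.79
top pepp [559.  -86.3] iou 0.49 score 0.92
top pepp [569.1 107.8] iou 0.54 score 0.57
garlic [509.5  11.9] 0.75
brown_capsule [606.4  15.2] 0.63
wrist salt [568.3 109.4] iou 0.93 score 0.65
wrist salt [ 627.3 -150.5] iou 0.61 score 0.58
wrist pepp [568.3 109.2] iou 0.92 score 0.67
wrist pepp [576.7 -84.5] iou 0.9 score 0.61
garlic [510.2   9.9] 0.83
brown_capsule [597.2  13. ] 0.94
scene salt [ 629.3 -157.9] iou 0.86 score 0.97
scene salt [640.5 205. ] iou 0.12 score 0.73
scene pepp [579.4 -90.7] iou 0.85 score 0.85
scene pepp [571.1 104.8] iou 0.79 score 0.65
garlic [512.7  16.5] 0.81
brown_capsule [597.4   7.7] 0.81
```

View pics/top9.png

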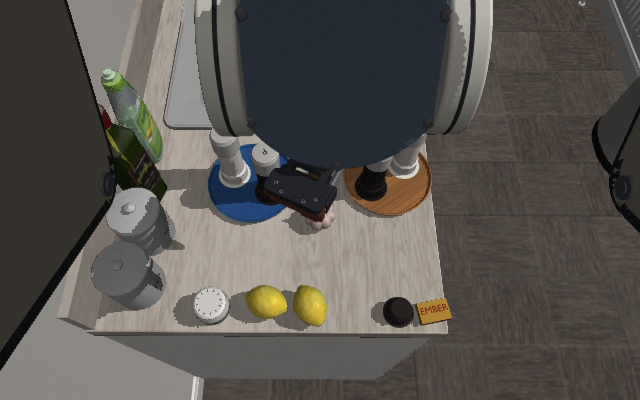

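View pics/scene9.png

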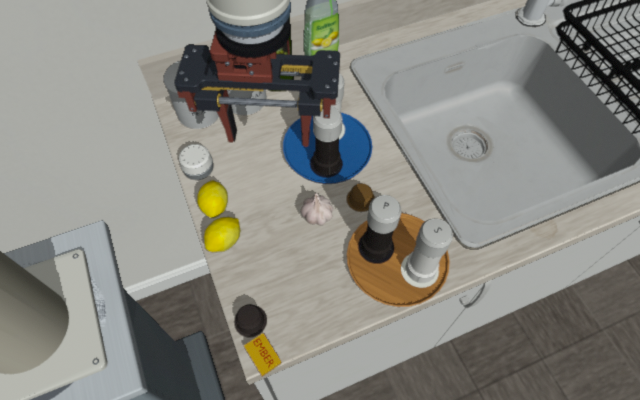

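All four mills stand upright on their discs. In the scene view the wood tray has its pepper mill at (377,250) and salt mill at (425,265), and the blue tray has its mills at (327,160) and (333,125). The garlic (317,208) and the capsule (360,197) have not moved, and the gripper is clear of everything.

```bash
python3 -c "
from workcell import ctrl
print(ctrl.close_job())"
```

```text
the job is handed in; nothing more can be done
None
```

The job is handed in at about 41 s: each tray has a salt mill upright on its white disc and a pepper mill upright on its black disc, no mill was knocked over, and the garlic and brown capsule did not move.

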